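# Sweep the jar lids into the catch pan

## Robot

A 6-joint arm with a two-finger parallel gripper is mounted at the origin on the work surface. World frame = base frame: x ahead of the robot, y to its left, z up, the work surface at z = 0. Lengths are in m, angles in degrees, forces in N, time in s.
With the tool pointing down it reaches from about 0.35 to 0.975 m from the base axis. Payload 17.4 kg.
Tool frame: the origin (TCP) lies on the centre line of the jaws, within the pads' length; the fingertips stand 22 mm ahead of it and the grasp point (between the pads) lies 3 mm ahead of it; z points along the fingers, y is the line along which they close (so a half turn about z gives the same grasp; the last joint's range is limited). The gripper opens to 85 mm and grips with 20 to 120 N. Pads are 22 mm wide; open, the fingers measure 114 mm over their backs; the gripper's body (76 mm by 85 mm) begins 54 mm behind the grasp point. The pads swing forward as they close: fully open they stand 13 mm farther back than shut.
Start: joints at [70.944, 6.646, 82.598, -0, 90.757, -2.166], TCP at [0.196, 0.646, 0.253] pointing down, gripper open.
Joint ranges: [-162.19, 162.19], [-47.58, 125.68], [4.15, 143.07], [-65.23, 245.23], [0.69, 171.88], [-170.13, 170.13]. Speed limits (degrees/s): [108.29, 108.29, 127.2, 180, 180, 180].

## Interface

Orientations are given as a 3x3 rotation matrix whose columns are the frame's x, y, z axes.
In Python, from rig import robot gives the robot as it stands. The module is installed in compiled form; this text tells all that it offers.
- The arm moves only by the tool drive_tool, never from a script. Its arguments are lists of equal length, an entry for each row: "offset": the shift along the tool's x, y, z in units of 50 mm (1.0 is 50 mm), a list of three; "rot": the turn, a rotation vector about the tool's x, y, z in units of 6 degrees (1.0 is 6 degrees), a list of three. In form: {"offset": [[tx, ty, tz], ...], "rot": [[wx, wy, wz], ...]}. A call has 1 to 8 rows; each row shifts and turns the commanded pose from where the row before left it, along the tool's axes as they then stand; what a row does not reach is not made up. A row lasts 1/10 s, in which the tool goes at most 50 mm and 8.59 degrees, less where a joint would pass 70% of its speed; a pose out of reach is approached as far as the arm can. A call is refused whole if a number of a shift passes 1 or a number of a turn 1, either way. A call with a gripper value outside its range is refused whole. "fingers" is the opening, from 0 (shut) to 1 (fully open), set as the call begins (left out, the last holds). The fingers move at their own pace and stop on an object; the grip force is fixed at half the most. Time passes only in rows, so rows that do not move let the fingers close. It gives the time, the measured TCP pose, the force, the opening and the grip force at its end, in the units of the state.
- robot.state(): the state, without advancing time (a new reading comes with each control period).
- robot.grab_frame(name): name is "scene" or "top" or "wrist"; returns the picture (384x512x3 uint8, blue, green, red); there is no depth.
- robot.camera_model(name): a dict with "fx", "fy", "cx", "cy" (pixels), "world_to_cam" (4x4, takes a point from world to camera coordinates). Camera axes: x right, y down, z forward; pixel columns grow to the right and rows downward; lengths in m; the calibration is good to about 2 mm. A picture is of the moment at which its call begins: read the wrist's pose just before it. camera_model takes no time and is no camera call; for the wrist camera it gives the pose at the moment of the call.
- robot.job_done(): hands the job in; it is judged then, once.
The state is a dict: "time_s": time; "qpos": joint angles; "qvel": joint speeds; "joint_torque": joint torques, N m; "tool_pos": TCP position; "tool_rot": TCP orientation; "contact_force": force on the tool from outside, world axes, zero at the start; "ft_torque": the same for the moment, N m; "gripper_width": finger opening in m; "finger_force": force on a finger pad.
Only numpy, scipy, OpenCV 4.12 (cv2) and the standard library are available. Lean on these libraries where they do the work, as an engineer would, in place of code of your own. Each camera call takes 0.05 s, during which the arm holds its last target. There are 200 camera calls.

## Task

Sweep the three loose steel jar lids across the worktop with the fingertips and into the white catch pan through its open side, until each whole lid lies flat on the pan's floor, past the sloping lip. Only push them along the surface: do not pick any up. Leave the crockery, glasses and spoon where they stand.

Things in the scene. Friction and masses are not known exactly. Their poses are not given: they have to be found in the camera images.
- pan: white enamel pan fixed to the worktop at the robot's left, 250 (its x) by 190 mm (its y), origin: centre of underside. 35 mm high, 6 mm thick walls at its -x, +x and +y sides; its -y side is open, 238 mm wide. Floor 2 mm thick; at the open side a lip slopes up from 0 to 2 mm (its y -95 to -73 mm), so lids slide up onto the floor. Turned up to 0.25 rad
- lid_large: large jar lid, plain steel, a flat round disc 66 mm across and 14 mm high lying on the worktop, about 25 g, slides freely; origin at the centre of its underside, z up
- lid_medium: medium jar lid, plain steel, a flat round disc 58 mm across and 14 mm high lying on the worktop, about 25 g, slides freely; origin at the centre of its underside, z up
- lid_small: small jar lid, plain steel, a flat round disc 50 mm across and 14 mm high lying on the worktop, about 25 g, slides freely; origin at the centre of its underside, z up
- ramekin: white ramekin, round, 68 mm across, 42 mm high; stands near the lids on the robot's right; loose, to be left alone; origin at the centre of its underside
- egg_cup: white egg cup, 48 mm across, 55 mm high; stands beyond the lids; loose, to be left alone; origin at the centre of its underside
- bowl: small white dipping bowl, 60 mm across, 30 mm high; stands between the robot and the lids; loose, to be left alone; origin at the centre of its underside
- mug: blue mug, 80 mm across, 90 mm high, at the right; loose, to be left alone; origin at the centre of its underside
- jar0: glass tumbler, 72 mm across, 110 mm high, at the right; loose, to be left alone; origin at the centre of its underside
- jar1: glass tumbler, like the other; loose, to be left alone; origin at the centre of its underside
- spoon: spoon with a wooden handle, lying at the right; loose, to be left alone; origin at the underside of its middle
There are look-alikes about, which are no part of the job. What is shaped like the lid_small but purple or yellow is not meant.

How it is judged:
By the outcome, as a careful person would: the job done as asked, in the order asked, and still so for the second after the job is handed in, with the robot touching nothing.
It also fails if it takes over 67 s, if anything falls off the work surface, if the arm or the gripper's body presses on something with over 40 N, if the wrist force passes 120 N, or if a joint passes its speed limit or range.

## Working session

There is one attempt and no reset: what is moved stays moved. The work goes in short steps, Python scripts to look and compute and a tool call to move; the robot and the scene stay as the last step left them, time stands still between calls to the robot, and variables do not carry over. Pictures are saved under pics/ and viewed, at most 10 in all, crops included, and the job is handed in when it is done.

Besides the shell and the picture viewer there is one more tool, called after "Emit:" as a command line: name --argument value ..., lists and objects as JSON in quotes. drive_tool: Moves the arm, as the interface text tells. Its arguments: {"type":"object","properties":{"offset":{"type":"array"},"rot":{"type":"array"},"fingers":{"type":"number"}},"required":["offset","rot"]}

```bash
mkdir -p pics; python3 - <<'E'
from rig import robot
import cv2
for n in ("top","scene"):
    cv2.imwrite(f"pics/{n}0.png",robot.grab_frame(n)); print(n,robot.camera_model(n))
s=robot.state(); print(s["tool_pos"],s["tool_rot"],s["time_s"])
E
```

```text
top {'fx': 409.45494658454953, 'fy': 409.45494658454953, 'cx': 254.58081216106743, 'cy': 195.7031205028146, 'world_to_cam': array([[ 0.02419467, -0.99961664, -0.01346043, -0.10294879],
       [-0.98930844, -0.02200385, -0.14416877,  0.52837942],
       [ 0.14381732,  0.01680463, -0.98946156,  0.97640905],
       [ 0.        ,  0.        ,  0.        ,  1.        ]])}
scene {'fx': 425.1423331618709, 'fy': 425.1423331618709, 'cx': 251.47992667157257, 'cy': 191.6451614594844, 'world_to_cam': array([[-0.01017235,  0.99982927, -0.01542571,  0.09340262],
       [ 0.54999754, -0.00728902, -0.83513446, -0.26494013],
       [-0.83510432, -0.01697938, -0.5498295 ,  1.68120106],
       [ 0.        ,  0.        ,  0.        ,  1.        ]])}
[0.19608087 0.6457407  0.25264786] [[-9.56859968e-01  2.90549313e-01 -3.11966595e-04]
 [ 2.90549480e-01  9.56859489e-01 -9.58177394e-04]
 [ 2.01104125e-05 -1.00748332e-03 -9.99999492e-01]] 0.1
```

View pics/top0.png

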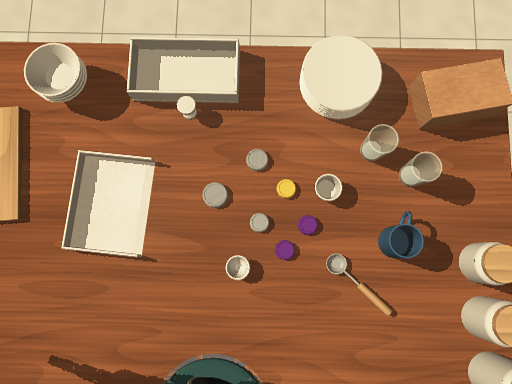

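View pics/scene0.png

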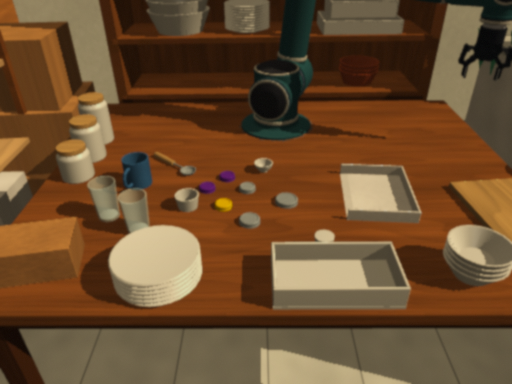

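Top view: the grey lids are at about (215,195), (257,160) and (260,223). The look-alikes are yellow (286,188) and purple (308,225), (285,250). The pan is around (110,205) with its open side facing right (-y). The ramekin is at (328,187), the bowl at (237,267) and the egg cup at (187,106). I'll measure them and make one enlarged crop.

```bash
cat >h.py <<'E'
from rig import robot
import cv2, numpy as np
def ray(n,uv,z):
    m=robot.camera_model(n); W=m["world_to_cam"]; R,t=W[:3,:3],W[:3,3]
    c=-R.T@t; d=R.T@np.array([(uv[0]-m["cx"])/m["fx"],(uv[1]-m["cy"])/m["fy"],1])
    return (c+d*(z-c[2])/d[2])[:2]
def lids(im,n="top",z=.014,roi=(195,140,280,245)):
    hsv=cv2.cvtColor(im,cv2.COLOR_BGR2HSV)
    m=((hsv[...,1]<75)&(hsv[...,2]>85)).astype(np.uint8)
    k=np.zeros_like(m); x0,y0,x1,y1=roi; k[y0:y1,x0:x1]=1
    m=cv2.morphologyEx(m*k,cv2.MORPH_OPEN,np.ones((3,3),np.uint8))
    out=[]
    for c in cv2.findContours(m,cv2.RETR_EXTERNAL,cv2.CHAIN_APPROX_NONE)[0]:
        if cv2.contourArea(c)<120: continue
        P=np.array([ray(n,p[0],z) for p in c],dtype=np.float32)
        (cx,cy),r=cv2.minEnclosingCircle(P)
        u=c[:,0].mean(0)
        out.append((u.round(1),np.round([cx,cy],4),round(2000*r,1)))
    return out
E
python3 - <<'E'
from h import *
im=cv2.imread("pics/top0.png")
for l in lids(im): print(l)
for l in lids(im,z=.035,roi=(170,85,300,130)): print("egg",l)
for l in lids(im,z=.03,roi=(220,250,255,285)): print("bowl",l)
for l in lids(im,z=.042,roi=(310,165,350,205)): print("ram",l)
for nm,u in dict(yel=(286,188),pur1=(308,225),pur2=(285,250)).items(): print(nm,ray("top",u,.014))
for nm,u,z in [("farL",(79,151),.035),("farR",(155,158),.035),("nearL",(63,248),.035),("nearR",(140,257),.035)]: print(nm,ray("top",u,z))
cr=cv2.resize(im[80:290,50:350],None,fx=2.6,fy=2.6,interpolation=cv2.INTER_CUBIC); cv2.imwrite("pics/crop.png",cr)
E
```

```text
(array([259., 222.]), array([ 0.4676, -0.1029]), 47.8)
(array([214.7, 194.3]), array([0.5357, 0.0105]), 64.0)
(array([256.8, 159.2]), array([ 0.6286, -0.0933]), 56.3)
egg (array([201.9,  95.9]), array([0.796 , 0.0481]), 179.8)
bowl (array([237.3, 267. ]), array([ 0.3552, -0.0524]), 58.2)
ram (array([327.7, 186.8]), array([ 0.5557, -0.2708]), 66.7)
yel [ 0.55558989 -0.16953361]
pur1 [ 0.46291483 -0.22579348]
pur2 [ 0.39946898 -0.1691042 ]
farL [0.63571757 0.35773088]
farR [0.62159396 0.16313355]
nearL [0.39096228 0.37609952]
nearR [0.37375523 0.18515129]
```

View pics/crop.png

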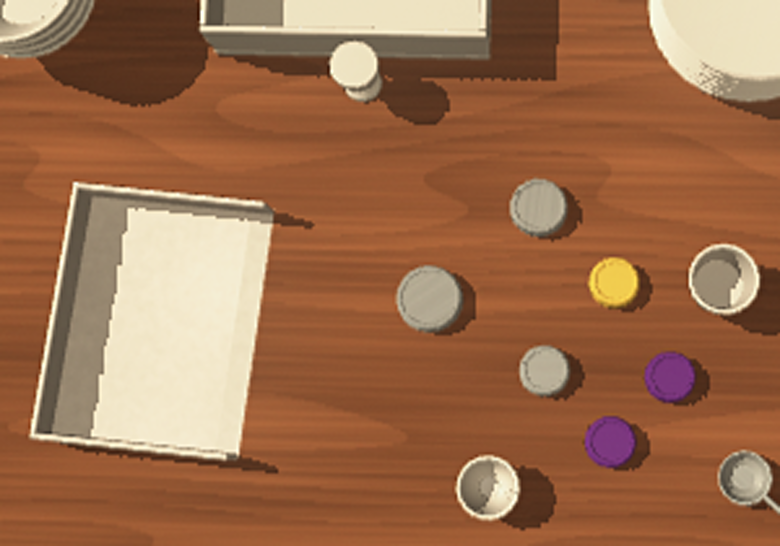

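The crop confirms three plain steel lids: large (0.536, 0.011), medium (0.629, -0.093) and small (0.468, -0.103). Their measured diameters of 64, 56 and 48 mm match the sizes given. The yellow and purple discs are decoys. The pan centre is about (0.505, 0.270), turned about -4.4°. I'll cradle each lid between the part-open fingertips and push it +y. First I turn the tool so that tool x = world +y.

Emit:
drive_tool --offset '[[0,0,0],[0,0,0],[0,0,0],[0,0,0],[0,0,0],[0,0,0],[0,0,0],[0,0,0]]' --rot '[[0,0,1],[0,0,1],[0,0,1],[0,0,1],[0,0,1],[0,0,1],[0,0,1],[0,0,1]]' --fingers 0.41

```text
time_s: 0.9
tool_pos: [0.1961, 0.6458, 0.2528]
tool_rot: [[-0.42, 0.907, -0.0], [0.907, 0.42, -0.001], [-0.001, -0.0, -1.0]]
contact_force: [0.3, 0.9, -0.4]
gripper_width: 0.035
finger_force: 0.0
```

Emit:
drive_tool --offset '[[0,0,0],[0,0,0],[0,0,0],[0,0,0],[0,0,0],[0,0,0]]' --rot '[[0,0,1],[0,0,1],[0,0,1],[0,0,1],[0,0,0.2],[0,0,0]]'

```text
time_s: 1.5
tool_pos: [0.1961, 0.6458, 0.253]
tool_rot: [[-0.0, 1.0, -0.0], [1.0, 0.0, -0.0], [-0.0, -0.0, -1.0]]
contact_force: [0.4, 0.1, 0.0]
gripper_width: 0.035
finger_force: 0.0
```

Emit:
drive_tool --offset '[[-0.8,0.4,0],[-0.8,0.4,0],[-0.8,0.4,0],[-0.8,0.4,0],[-0.8,0.4,0],[-0.8,0.4,0],[-0.8,0.4,0],[-0.8,0.4,0]]' --rot '[[0,0,0],[0,0,0],[0,0,0],[0,0,0],[0,0,0],[0,0,0],[0,0,0],[0,0,0]]'

```text
time_s: 2.3
tool_pos: [0.3559, 0.324, 0.2534]
tool_rot: [[-0.002, 1.0, 0.0], [1.0, 0.002, 0.0], [0.0, 0.0, -1.0]]
contact_force: [0.6, -0.0, 0.5]
gripper_width: 0.0348
finger_force: 0.0
```

Emit:
drive_tool --offset '[[-0.8,0.4,0],[-0.8,0.4,0],[-0.8,0.4,0],[-0.8,0.4,0],[-0.8,0.4,0],[-0.8,0.4,0],[-0.8,0.4,0],[-0.8,0.4,0]]' --rot '[[0,0,0],[0,0,0],[0,0,0],[0,0,0],[0,0,0],[0,0,0],[0,0,0],[0,0,0]]'

```text
time_s: 3.1
tool_pos: [0.5155, 0.0035, 0.2535]
tool_rot: [[-0.001, 1.0, 0.0], [1.0, 0.001, 0.0], [0.0, 0.0, -1.0]]
contact_force: [2.4, 0.9, 1.2]
gripper_width: 0.0349
finger_force: 0.0
```

Emit:
drive_tool --offset '[[-0.5,0.2,0],[-0.5,0.2,0],[0,0,0.8],[0,0,0.8],[0,0,0.8],[0,0,0.8],[0,0,0.5],[0,0,0.3]]' --rot '[[0,0,0],[0,0,0],[0,0,0],[0,0,0],[0,0,0],[0,0,0],[0,0,0],[0,0,0]]'

```text
time_s: 3.9
tool_pos: [0.5341, -0.0445, 0.051]
tool_rot: [[-0.001, 1.0, -0.002], [1.0, 0.001, 0.0], [0.0, -0.002, -1.0]]
contact_force: [0.8, -0.7, -0.4]
gripper_width: 0.035
finger_force: 0.0
```

Emit:
drive_tool --offset '[[0,0,0.2],[0,0,0.1],[0,0,0.06],[0,0,0.06],[0,0,0]]' --rot '[[0,0,0],[0,0,0],[0,0,0],[0,0,0],[0,0,0]]'

```text
time_s: 4.4
tool_pos: [0.5352, -0.0447, 0.0327]
tool_rot: [[0.001, 1.0, 0.001], [1.0, -0.001, -0.0], [-0.0, 0.001, -1.0]]
contact_force: [1.6, 0.2, 0.3]
gripper_width: 0.0352
finger_force: 0.0
```

```bash
python3 - <<'E'
from h import *
im=robot.grab_frame("scene"); cv2.imwrite("pics/s1.png",cv2.resize(im[100:260,180:440],None,fx=3,fy=3,interpolation=cv2.INTER_CUBIC))
E
```

```text
(no output)
```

View pics/s1.png

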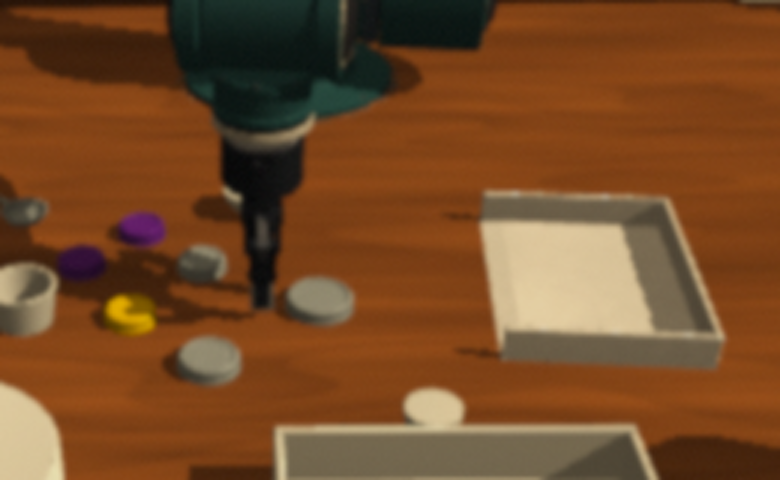

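The fingertips are just behind the large lid, clear of it and of everything else. I'll go down 4 mm and sweep, easing into contact.

Emit:
drive_tool --offset '[[0,0,0.08],[0.06,0,0],[0.06,0,0],[0.08,0,0],[0.1,0,0],[0.14,-0.02,0],[0.2,-0.03,0],[0.24,-0.03,0]]' --rot '[[0,0,0],[0,0,0],[0,0,0],[0,0,0],[0,0,0],[0,0,0],[0,0,0],[0,0,0]]'

```text
time_s: 5.25
tool_pos: [0.5309, 0.0002, 0.0283]
tool_rot: [[0.002, 1.0, 0.0], [1.0, -0.002, 0.0], [0.0, 0.0, -1.0]]
contact_force: [-0.1, -0.3, -0.5]
gripper_width: 0.0353
finger_force: 0.1
```

```bash
python3 - <<'E'
from h import *
im=robot.grab_frame("scene"); im2=robot.grab_frame("top")
cv2.imwrite("pics/s2.png",np.hstack([cv2.resize(im[100:260,180:380],(400,320)),cv2.resize(im2[120:280,130:330],(400,320))]))
E
```

```text
(no output)
```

View pics/s2.png

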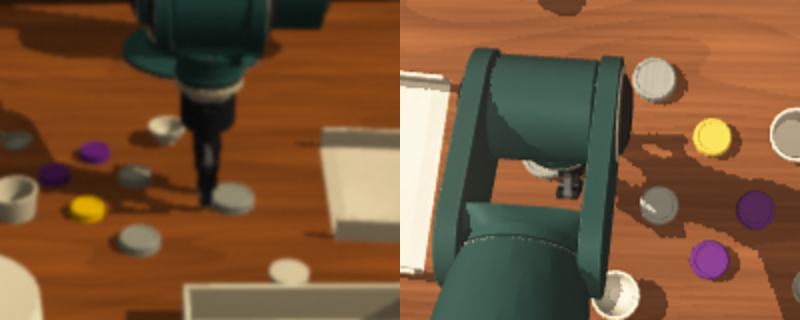

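The large lid moves with the fingers. I'll carry on into the pan.

Emit:
drive_tool --offset '[[0.28,-0.04,0],[0.28,-0.04,0],[0.28,-0.04,0],[0.28,-0.04,0],[0.28,-0.04,0],[0.28,-0.04,0],[0.28,-0.03,0],[0.28,-0.03,0]]' --rot '[[0,0,0],[0,0,0],[0,0,0],[0,0,0],[0,0,0],[0,0,0],[0,0,0],[0,0,0]]'

```text
time_s: 6.15
tool_pos: [0.5161, 0.1126, 0.0283]
tool_rot: [[0.001, 1.0, 0.0], [1.0, -0.001, 0.0], [0.0, 0.0, -1.0]]
contact_force: [-0.5, -0.2, -0.2]
gripper_width: 0.0349
finger_force: 0.1
```

Emit:
drive_tool --offset '[[0.28,-0.03,0],[0.28,-0.03,0],[0.28,-0.03,0],[0.28,-0.03,0],[0.24,-0.03,0],[0.2,-0.03,0],[0.16,0,0],[0.12,0,0]]' --rot '[[0,0,0],[0,0,0],[0,0,0],[0,0,0],[0,0,0],[0,0,0],[0,0,0],[0,0,0]]'

```text
time_s: 6.95
tool_pos: [0.5074, 0.204, 0.0283]
tool_rot: [[0.001, 1.0, 0.0], [1.0, -0.001, -0.0], [-0.0, 0.0, -1.0]]
contact_force: [0.4, -0.4, -0.1]
gripper_width: 0.0348
finger_force: 0.1
```

Emit:
drive_tool --offset '[[0.1,0,0],[0.08,0,0],[0.06,0,0],[0.04,0,0],[0,0,0],[-0.2,0,0],[-0.2,0,-0.2],[-0.2,0,-0.7]]' --rot '[[0,0,0],[0,0,0],[0,0,0],[0,0,0],[0,0,0],[0,0,0],[0,0,0],[0,0,0]]'

```text
time_s: 7.75
tool_pos: [0.5058, 0.1857, 0.0713]
tool_rot: [[0.002, 1.0, -0.005], [1.0, -0.002, -0.002], [-0.002, -0.005, -1.0]]
contact_force: [1.1, 0.5, 1.2]
gripper_width: 0.0351
finger_force: 0.0
```

Emit:
drive_tool --offset '[[0,0,-1],[-0.9,0.35,0],[-0.9,0.35,0],[-0.9,0.35,0],[-0.9,0.35,0],[-0.9,0.35,0],[-0.9,0.35,0],[-0.9,0.35,0]]' --rot '[[0,0,0],[0,0,0],[0,0,0],[0,0,0],[0,0,0],[0,0,0],[0,0,0],[0,0,0]]'

```text
time_s: 8.55
tool_pos: [0.6293, -0.131, 0.1244]
tool_rot: [[0.002, 1.0, 0.001], [1.0, -0.002, -0.0], [-0.0, 0.001, -1.0]]
contact_force: [0.1, 1.2, 0.6]
gripper_width: 0.0348
finger_force: 0.0
```

Emit:
drive_tool --offset '[[-0.2,0,0],[0,0,0]]' --rot '[[0,0,0],[0,0,0]]'

```text
time_s: 8.75
tool_pos: [0.6289, -0.1401, 0.1236]
tool_rot: [[0.004, 1.0, -0.0], [1.0, -0.004, -0.0], [-0.0, -0.0, -1.0]]
contact_force: [0.1, 0.7, -0.7]
gripper_width: 0.0351
finger_force: 0.0
```

```bash
python3 - <<'E'
from h import *
im=robot.grab_frame("top"); s=robot.grab_frame("scene")
print(robot.state()["tool_pos"])
for l in lids(im): print(l)
for l in lids(s,"scene",roi=(215,175,310,230)): print("scene",l)
cv2.imwrite("pics/t3.png",np.hstack([cv2.resize(im[100:300,50:310],(400,308)),cv2.resize(s[120:280,200:440],(400,308))]))
E
```

```text
[ 0.6288604  -0.13760309  0.12366518]
(array([221.3, 166.4]), array([ 0.6084, -0.002 ]), 67.9)
scene (array([249.8, 219.6]), array([ 0.6395, -0.0936]), 60.4)
```

View pics/t3.png

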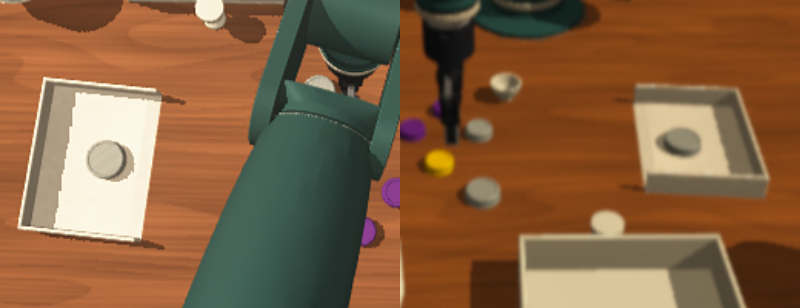

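The large lid lies flat in the pan at about crop (106,160), well past the lip. The medium lid is unmoved, with the fingers above and behind it. Now the medium lid.

Emit:
drive_tool --offset '[[0,0,0.8],[0,0,0.6],[0,0,0.3],[0,0,0.16],[0,0,0.05],[0.08,0,0],[0.08,0,0],[0.08,0,0]]' --rot '[[0,0,0],[0,0,0],[0,0,0],[0,0,0],[0,0,0],[0,0,0],[0,0,0],[0,0,0]]'

```text
time_s: 9.65
tool_pos: [0.6299, -0.1255, 0.0289]
tool_rot: [[0.002, 1.0, 0.001], [1.0, -0.002, -0.0], [-0.0, 0.001, -1.0]]
contact_force: [-0.0, 0.5, -0.0]
gripper_width: 0.0353
finger_force: 0.2
```

Emit:
drive_tool --offset '[[0.1,0,0],[0.14,-0.02,0],[0.2,-0.04,0],[0.26,-0.07,0],[0.28,-0.08,0],[0.28,-0.08,0],[0.28,-0.08,0],[0.28,-0.08,0]]' --rot '[[0,0,0],[0,0,0],[0,0,0],[0,0,0],[0,0,0],[0,0,0],[0,0,0],[0,0,0]]'

```text
time_s: 10.45
tool_pos: [0.6066, -0.0334, 0.0278]
tool_rot: [[0.001, 1.0, 0.0], [1.0, -0.001, 0.0], [0.0, 0.0, -1.0]]
contact_force: [0.6, 0.2, -0.5]
gripper_width: 0.0353
finger_force: 0.2
```

Emit:
drive_tool --offset '[[0.28,-0.1,0],[0.28,-0.1,0],[0.28,-0.1,0],[0.28,-0.1,0],[0.28,-0.1,0],[0.28,-0.1,0],[0.28,-0.1,0],[0.26,-0.06,0]]' --rot '[[0,0,0],[0,0,0],[0,0,0],[0,0,0],[0,0,0],[0,0,0],[0,0,0],[0,0,0]]'

```text
time_s: 11.25
tool_pos: [0.5687, 0.0775, 0.0278]
tool_rot: [[0.001, 1.0, 0.0], [1.0, -0.001, -0.0], [-0.0, 0.0, -1.0]]
contact_force: [1.2, -0.9, 0.6]
gripper_width: 0.035
finger_force: 0.2
```

```bash
python3 - <<'E'
from h import *
im=robot.grab_frame("top"); s=robot.grab_frame("scene")
print(robot.state()["tool_pos"])
cv2.imwrite("pics/t4.png",np.hstack([cv2.resize(im[100:300,50:310],(400,308)),cv2.resize(s[120:280,200:440],(400,308))]))
E
```

```text
[0.56887694 0.07789052 0.02782909]
```

View pics/t4.png

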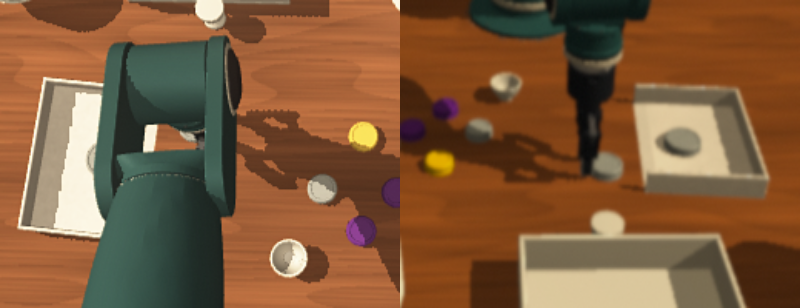

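The medium lid is nested against the fingers and lined up with the far third of the opening. I'll continue.

Emit:
drive_tool --offset '[[0.28,0.02,0],[0.28,0.02,0],[0.28,0.02,0],[0.28,0.02,0],[0.28,0.02,0],[0.28,0.02,0],[0.28,0.02,0],[0.28,0.02,0]]' --rot '[[0,0,0],[0,0,0],[0,0,0],[0,0,0],[0,0,0],[0,0,0],[0,0,0],[0,0,0]]'

```text
time_s: 12.15
tool_pos: [0.5775, 0.1895, 0.0278]
tool_rot: [[0.002, 1.0, -0.0], [1.0, -0.002, -0.0], [-0.0, -0.0, -1.0]]
contact_force: [-0.2, 0.2, -0.6]
gripper_width: 0.035
finger_force: 0.1
```

Emit:
drive_tool --offset '[[0.2,0.01,0],[0.14,0.01,0],[0.1,0,0],[0.08,0,0],[0.06,0,0],[0.04,0,0],[0,0,0],[-0.2,0,0]]' --rot '[[0,0,0],[0,0,0],[0,0,0],[0,0,0],[0,0,0],[0,0,0],[0,0,0],[0,0,0]]'

```text
time_s: 12.95
tool_pos: [0.5784, 0.2095, 0.0278]
tool_rot: [[0.001, 1.0, 0.0], [1.0, -0.001, 0.0], [0.0, 0.0, -1.0]]
contact_force: [0.8, -0.9, -0.0]
gripper_width: 0.035
finger_force: 0.0
```

Emit:
drive_tool --offset '[[-0.2,0,-0.2],[-0.2,0,-0.8],[0,0,-0.9],[0,0,0]]' --rot '[[0,0,0],[0,0,0],[0,0,0],[0,0,0]]'

```text
time_s: 13.35
tool_pos: [0.5807, 0.1887, 0.1304]
tool_rot: [[0.003, 1.0, 0.009], [1.0, -0.003, 0.002], [0.002, 0.009, -1.0]]
contact_force: [0.8, -0.2, 0.7]
gripper_width: 0.0352
finger_force: 0.0
```

Emit:
drive_tool --offset '[[-0.84,-0.28,0],[-0.84,-0.28,0],[-0.84,-0.28,0],[-0.84,-0.28,0],[-0.84,-0.28,0],[-0.84,-0.28,0],[-0.84,-0.28,0],[-0.84,-0.28,0]]' --rot '[[0,0,0],[0,0,0],[0,0,0],[0,0,0],[0,0,0],[0,0,0],[0,0,0],[0,0,0]]'

```text
time_s: 14.15
tool_pos: [0.4647, -0.1487, 0.1237]
tool_rot: [[0.002, 1.0, 0.001], [1.0, -0.002, -0.001], [-0.001, 0.001, -1.0]]
contact_force: [0.6, -0.2, 0.2]
gripper_width: 0.035
finger_force: 0.0
```

Emit:
drive_tool --offset '[[0,0,0],[0,0,0]]' --rot '[[0,0,0],[0,0,0]]'

```text
time_s: 14.35
tool_pos: [0.4654, -0.1477, 0.1234]
tool_rot: [[0.004, 1.0, 0.001], [1.0, -0.004, -0.0], [-0.0, 0.001, -1.0]]
contact_force: [-0.7, 0.1, -0.3]
gripper_width: 0.035
finger_force: 0.0
```

```bash
python3 - <<'E'
from h import *
im=robot.grab_frame("top"); s=robot.grab_frame("scene")
print(robot.state()["tool_pos"])
for l in lids(s,"scene",roi=(235,180,262,200)): print("scene",l)
print("before",lids(cv2.imread("pics/scene0.png"),"scene",roi=(235,180,262,200)))
cv2.imwrite("pics/t5.png",np.hstack([cv2.resize(im[100:300,50:310],(400,308)),cv2.resize(s[120:280,200:440],(400,308))]))
E
```

```text
[ 0.46593341 -0.14628202  0.12312354]
before []
```

View pics/t5.png

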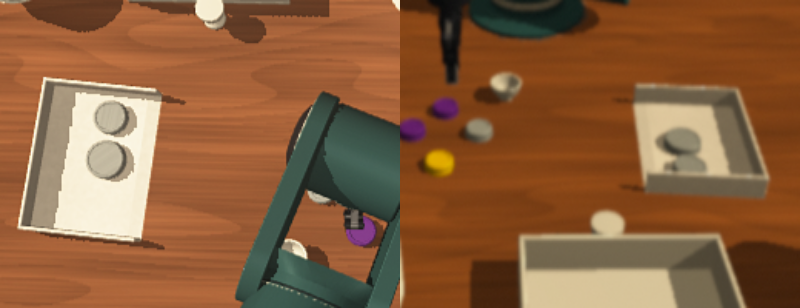

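Both lids lie flat on the pan floor. The fingers are behind the small lid and clear of the purple disc. Now the small lid.

Emit:
drive_tool --offset '[[0.06,0.05,0.8],[0,0,0.6],[0,0,0.3],[0,0,0.16],[0,0,0.04],[0.08,0,0],[0.08,0,0],[0.08,0,0]]' --rot '[[0,0,0],[0,0,0],[0,0,0],[0,0,0],[0,0,0],[0,0,0],[0,0,0],[0,0,0]]'

```text
time_s: 15.25
tool_pos: [0.4688, -0.1313, 0.0288]
tool_rot: [[0.002, 1.0, 0.001], [1.0, -0.002, -0.0], [-0.0, 0.001, -1.0]]
contact_force: [-0.3, -0.6, -0.6]
gripper_width: 0.035
finger_force: 0.1
```

Emit:
drive_tool --offset '[[0.08,0,0],[0.1,0,0],[0.16,-0.02,0],[0.24,-0.05,0],[0.28,-0.06,0],[0.28,-0.06,0],[0.28,-0.06,0],[0.28,-0.06,0]]' --rot '[[0,0,0],[0,0,0],[0,0,0],[0,0,0],[0,0,0],[0,0,0],[0,0,0],[0,0,0]]'

```text
time_s: 16.05
tool_pos: [0.4527, -0.0451, 0.0278]
tool_rot: [[0.001, 1.0, 0.0], [1.0, -0.001, 0.0], [0.0, 0.0, -1.0]]
contact_force: [0.7, 0.6, -0.2]
gripper_width: 0.035
finger_force: 0.2
```

Emit:
drive_tool --offset '[[0.28,-0.07,0],[0.28,-0.07,0],[0.28,-0.07,0],[0.28,-0.07,0],[0.28,-0.07,0],[0.28,-0.07,0],[0.28,-0.07,0],[0.28,-0.06,0]]' --rot '[[0,0,0],[0,0,0],[0,0,0],[0,0,0],[0,0,0],[0,0,0],[0,0,0],[0,0,0]]'

```text
time_s: 16.85
tool_pos: [0.4252, 0.0667, 0.0278]
tool_rot: [[0.001, 1.0, 0.0], [1.0, -0.001, 0.0], [0.0, 0.0, -1.0]]
contact_force: [-0.3, -0.6, -0.7]
gripper_width: 0.0351
finger_force: 0.2
```

```bash
python3 - <<'E'
from h import *
im=robot.grab_frame("top"); s=robot.grab_frame("scene")
print(robot.state()["tool_pos"])
cv2.imwrite("pics/t6.png",np.hstack([cv2.resize(im[100:300,50:310],(400,308)),cv2.resize(s[120:280,200:440],(400,308))]))
E
```

```text
[0.42518406 0.06705741 0.02780013]
```

View pics/t6.png

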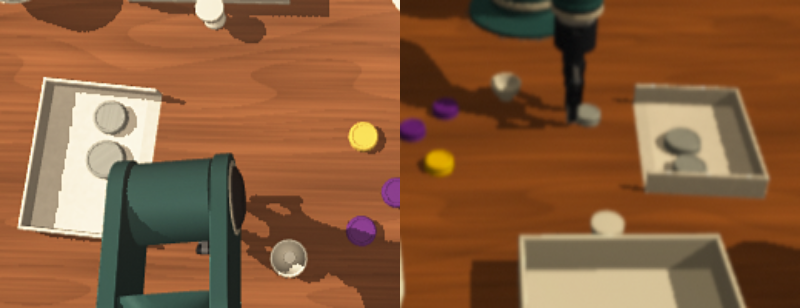

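The small lid is nested and tracking towards the near third of the opening. This is the last stretch.

Emit:
drive_tool --offset '[[0.28,-0.02,0],[0.28,-0.02,0],[0.28,-0.01,0],[0.28,0,0],[0.28,0.01,0],[0.28,0.02,0],[0.28,0.02,0],[0.28,0.02,0]]' --rot '[[0,0,0],[0,0,0],[0,0,0],[0,0,0],[0,0,0],[0,0,0],[0,0,0],[0,0,0]]'

```text
time_s: 17.75
tool_pos: [0.427, 0.1784, 0.0278]
tool_rot: [[0.002, 1.0, 0.0], [1.0, -0.002, -0.0], [-0.0, 0.0, -1.0]]
contact_force: [-0.3, -0.8, 0.3]
gripper_width: 0.0351
finger_force: 0.3
```

Emit:
drive_tool --offset '[[0.28,0.02,0],[0.28,0.02,0],[0.2,0.02,0],[0.14,0.01,0],[0.1,0.01,0],[0.08,0,0],[0.05,0,0],[0,0,0]]' --rot '[[0,0,0],[0,0,0],[0,0,0],[0,0,0],[0,0,0],[0,0,0],[0,0,0],[0,0,0]]'

```text
time_s: 18.55
tool_pos: [0.431, 0.2341, 0.0278]
tool_rot: [[0.002, 1.0, 0.0], [1.0, -0.002, 0.0], [0.0, 0.0, -1.0]]
contact_force: [-0.2, -0.2, 1.0]
gripper_width: 0.0352
finger_force: 0.0
```

Emit:
drive_tool --offset '[[-0.2,0,0],[-0.2,0,-0.2],[-0.2,0,-0.8],[-0.8,0,-0.6],[-0.9,0,-0.4],[-0.9,0,-0.4],[-0.9,0,0],[-0.9,0,0]]' --rot '[[0,0,0],[0,0,0],[0,0,0],[0,0,0],[0,0,0],[0,0,0],[0,0,0],[0,0,0]]'

```text
time_s: 19.35
tool_pos: [0.43, -0.0185, 0.1495]
tool_rot: [[0.002, 1.0, 0.003], [1.0, -0.002, -0.0], [-0.0, 0.003, -1.0]]
contact_force: [1.8, -0.1, -1.2]
gripper_width: 0.0349
finger_force: 0.0
```

```bash
python3 - <<'E'
from h import *
im=robot.grab_frame("top"); s=robot.grab_frame("scene")
st=robot.state(); print(st["tool_pos"],st["time_s"])
hsv=cv2.cvtColor(im,cv2.COLOR_BGR2HSV)
cv2.imwrite("pics/t7.png",np.hstack([cv2.resize(im[100:300,50:310],(400,308)),cv2.resize(s[120:280,200:440],(400,308))]))
E
```

```text
[ 0.4299053  -0.02090805  0.14880841] 19.45
```

View pics/t7.png

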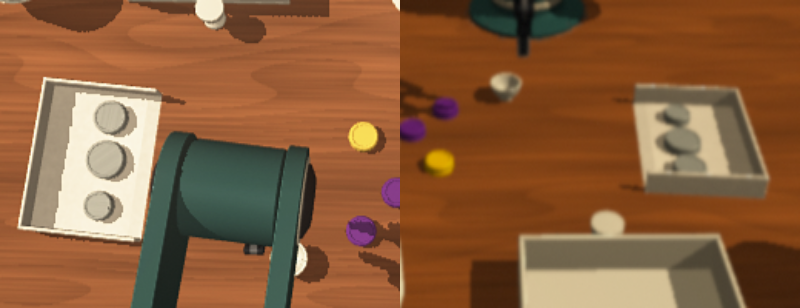

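All three lids are in the pan in a row, at crop (112,118), (106,160) and (100,206), and everything else stands where it was. I'll check the margins past the lip and hand in if they hold.

```bash
python3 - <<'E'
from h import *
a=np.radians(-4.4);R=np.array([[np.cos(a),-np.sin(a)],[np.sin(a),np.cos(a)]]);C=np.array([.505,.2705])
ok=True
for u,r in (((122.8,176.6),29),((118.9,203.9),33),((115,233.8),25)):
    p=1000*R.T@(ray("top",u,.016)-C); m=p[1]-r+73; print(p.round(),"past lip mm",m.round()); ok&=m>8
if ok: print(robot.job_done())
E
```

```text
[ 72. -17.] past lip mm 27.0
[  1. -17.] past lip mm 23.0
[-74. -19.] past lip mm 29.0
the job is handed in; nothing more can be done
None
```

All three steel lids lie flat on the pan's floor, each at least 23 mm past the lip by camera measurement. Nothing else looked moved in the last pictures, and I handed the job in at about 19.5 s of the 67 s allowed.

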